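# Line up the bench supplies by height

## Task

Line up the four supplies (dropper bottle, screw-cap jar, wire reel and flat spool) on the rubber pads of the plywood strip in order of height, the tallest on the pad next to the metal post and the lowest at the far end. Stand each one upright in the middle of its own pad and let go of it; leave the side cutters, the tape roll and the small black box where they lie.

Things in the scene. Friction and masses are not known exactly. Their poses are not given: they have to be found in the camera images.
- wick_spool_mid (a point): Small flat round spool lying on its flat side, 38 mm across and 10 mm high: the lowest of the four supplies. Gripped across its diameter. Stands on the bench at the start. The point given is its centre, half-way up; z points up out of its top and its yaw has no meaning.
- wire_reel_mid (a point): Reel standing on its flange: round, 34 mm high, two black flanges 56 mm across (each 4 to 5 mm thick, at the bottom and at the top) on a narrower wound core 28 mm across. Gripped across the flanges. Stands on the bench at the start. The point given is its centre, half-way up; z points up out of its top and its yaw has no meaning.
- paste_jar_mid (a point): Small round screw-cap jar, 42 mm across and 52 mm high, white body and ribbed lid. Stands on the bench at the start. The point given is its centre, half-way up; z points up out of its top and its yaw has no meaning.
- dropper_bottle_mid (a point): Slim round dropper bottle, body 30 mm across up to a height of 63 mm, then a pointed nozzle cap about 16 mm across; 88 mm high in all: the tallest of the four. Stands on the bench at the start. The point given is its centre, half-way up; z points up out of its top and its yaw has no meaning.
- pad_a: One of four equal round dark rubber pads, 60 mm across and 3 mm thick, fixed in a row 75 mm apart on a flat plywood strip (370 x 90 x 8 mm, fixed on the cutting mat). Origin: centre of the pad's underside, 11 mm above the bench; the pad's upper face is 3 mm higher, 14 mm above the bench. The y axis runs along the row, z up. The pads lie in the order a, b, c, d along -y.
- pad_b: One of four equal round dark rubber pads, 60 mm across and 3 mm thick, fixed in a row 75 mm apart on a flat plywood strip (370 x 90 x 8 mm, fixed on the cutting mat). Origin: centre of the pad's underside, 11 mm above the bench; the pad's upper face is 3 mm higher, 14 mm above the bench. The y axis runs along the row, z up. The pads lie in the order a, b, c, d along -y.
- pad_c: One of four equal round dark rubber pads, 60 mm across and 3 mm thick, fixed in a row 75 mm apart on a flat plywood strip (370 x 90 x 8 mm, fixed on the cutting mat). Origin: centre of the pad's underside, 11 mm above the bench; the pad's upper face is 3 mm higher, 14 mm above the bench. The y axis runs along the row, z up. The pads lie in the order a, b, c, d along -y.
- pad_d: One of four equal round dark rubber pads, 60 mm across and 3 mm thick, fixed in a row 75 mm apart on a flat plywood strip (370 x 90 x 8 mm, fixed on the cutting mat). Origin: centre of the pad's underside, 11 mm above the bench; the pad's upper face is 3 mm higher, 14 mm above the bench. The y axis runs along the row, z up. The pads lie in the order a, b, c, d along -y.
- end_post: Round aluminium post, 46 mm high with a 22 mm head and a 28 mm foot, fixed upright in one of the two end holes of the strip, on the line of the pads and 52.5 mm beyond the last pad (pad_a or pad_d: it changes). The other end hole has only a flat steel plug 16 mm across. Origin: centre of its underside, 11 mm above the bench. (A cabinet hangs over the back of the bench: its underside is 0.5 m up and its front 0.58 m from the robot, so carry things low.)
- side_cutters: Bystander: loose pair of side cutters, 116 x 45 x 14 mm, lying on the blue mat at the left, crosswise behind the places of the supplies. Origin: centre of its underside; x along its length.
- tape_roll: Bystander: loose roll of tape lying flat, 72 mm across and 19 mm high, on the black mat at the left. Origin: centre of its underside.
- black_box: Bystander: small loose black interface box, 22 (x) x 45 (y) x 16 mm high, at the right behind the places of the supplies. Origin: centre of its underside.
Mind the look-alikes: they are no part of the job. What is shaped like the part that bears paste_jar_mid but green or red is not meant.

How it is judged:
By the outcome, as a careful person would: the job done as asked, in the order asked, and still so for the second after the job is handed in, with the robot touching nothing.
It also fails if it takes over 96 s, if anything falls off the work surface, if the arm or the gripper's body presses on something with over 40 N, if the wrist force passes 120 N, or if a joint passes its speed limit or range.

## Robot

A 7-joint arm with a two-finger parallel gripper is mounted at the origin on a cart in front of the work surface, level with it; the furniture and walls round the work are solid. World frame = base frame: x ahead of the robot, y to its left, z up, the work surface at z = 0. Lengths are in m, angles in rad, forces in N, time in s.
With the tool pointing down it reaches from about 0.4 to 0.85 m from the base axis. Payload 10.4 kg.
Tool frame: the origin (TCP) lies on the centre line of the jaws, within the pads' length; the fingertips stand 22 mm ahead of it and the grasp point (between the pads) lies 3 mm ahead of it; z points along the fingers, y is the direction in which the jaws open and shut (so a half turn about z gives the same grasp; the last joint's range is limited). The gripper opens to 85 mm and grips with 20 to 120 N. Pads are 22 mm wide; open, the fingers measure 114 mm over their backs; the gripper's body (76 mm by 85 mm) begins 54 mm behind the grasp point. The pads swing forward as they close: fully open they stand 13 mm farther back than shut.
Start: joints at [1.256, 0.332, -0.065, 1.46, 0.022, 1.35, -0.088], TCP at [0.18, -0.599, 0.253] pointing down, gripper open.
Joint ranges: [-2.6, 2.6], [-0.5, 2.12], [-1.47, 1.34], [0.16, 2.42], [-1.27, 4.41], [0.06, 2.06], [-2.6, 2.6]. Speed limits (rad/s): [2.22, 2.22, 2.79, 2.79, 3.14, 3.14, 3.14].

## Interface

Orientations are given as a unit quaternion [x, y, z, w].
In Python, from workcell import manip gives the robot as it stands. The module is installed in compiled form; this text tells all that it offers.
- The arm moves only by the shell command python3 -m crank 'ROWS' [FORCE]. ROWS is JSON, a list of rows, each a list of 3 entries, a list of its own where there are three numbers: the opening, from -1 (shut) to 1 (fully open), then the shift along the tool's x, y, z normalised to -1 to 1, where 1 is 80 mm, then the turn, a rotation vector about the tool's x, y, z normalised to -1 to 1, where 1 is pi/4 rad. In form: [[jaw, [tx, ty, tz], [ax, ay, az]], ...]. A call has exactly 5 rows; each row shifts and turns the commanded pose from where the row before left it, along the tool's axes as they then stand; what a row does not reach is not made up. A row lasts 1/10 s, in which the tool goes at most 50 mm and 8.59 degrees, less where a joint would pass 70% of its speed; a pose out of reach is approached as far as the arm can. A call with a number of a shift or a turn outside -1 to 1 is refused whole. A call with a gripper value outside its range is refused whole. The fingers move at their own pace and stop on an object; FORCE is the grip in N (left out, the last holds). Time passes only in rows, so rows that do not move let the fingers close, or fill a call up. It gives the time, the measured TCP pose, the force and the opening at its end, in the units of the state.
- manip.get_obs(): the state, without advancing time (a new reading comes with each control period).
- manip.camera(name): name is "scene" or "side" or "wrist"; returns the picture (400x640x3 uint8, blue, green, red); there is no depth.
- manip.camera_info(name): a dict with "K" (3x3 intrinsics, pixels), "camera_from_world" (4x4, takes a point from world to camera coordinates); the wrist camera has in their place "mount" (4x4, takes a point from camera to tool coordinates, whose origin is the TCP and whose axes are the flange's). Camera axes: x right, y down, z forward; pixel columns grow to the right and rows downward; lengths in m; the calibration is good to about 2 mm. A picture is of the moment at which its call begins: read the wrist's pose just before it. camera_info takes no time and is no camera call.
- manip.hand_in(): hands the job in, once; it reports no verdict.
The state is a dict: "clock": time; "joint_pos": joint angles; "joint_velocities": joint speeds; "tau": joint torques, N m; "position": TCP position; "ee_rot": TCP orientation; "ft_force": force on the tool from outside, world axes, zero at the start; "torque": the same for the moment, N m; "grip_width": opening from 0.0 (shut) to 1.0 (fully open).
Only numpy, scipy, OpenCV 4.12 (cv2) and the standard library are available. Lean on these libraries where they do the work, as an engineer would, in place of code of your own. Each camera call takes 0.05 s, during which the arm holds its last target.

## Working session

There is one attempt and no reset: what is moved stays moved. The work goes in short steps, Python scripts to look and compute and a shell command to move; the robot and the scene stay as the last step left them, time stands still between calls to the robot, and variables do not carry over. Pictures are saved under pics/ and viewed, and the job is handed in when it is done.

```bash
mkdir -p pics; ls; python3 - <<'E'
from workcell import manip
import cv2,json
o=manip.get_obs();print(o)
for n in("scene","side","wrist"):
    i=manip.camera_info(n);print(n,i)
    cv2.imwrite(f"pics/{n}0.png",manip.camera(n))
E
```

```text
pics
{'clock': 0.0, 'joint_pos': array([ 1.25639915,  0.33286823, -0.06472604,  1.46094014,  0.02157725,
        1.34991126, -0.0884984 ]), 'joint_velocities': array([-0.00061262, -0.00021735, -0.0002093 , -0.00067125, -0.00115497,
        0.00110517, -0.00092471]), 'tau': array([ 4.78010702e-05, -6.25439072e+01,  4.91274206e-02, -3.91605949e+01,
        1.62337522e-02,  9.84307408e-03, -3.76037906e-05]), 'position': array([ 0.17971323, -0.59824087,  0.25251881]), 'ee_rot': array([ 9.89372347e-01,  1.45402357e-01, -1.22155133e-04, -7.05756423e-04]), 'ft_force': array([-1.1849822 , -0.66802615,  0.15396372]), 'torque': array([ 0.02323812, -0.01369115, -0.01588778]), 'grip_width': 0.9959593404052208}
scene {'K': array([[484.45701878,   0.        , 315.8061399 ],
       [  0.        , 484.45701878, 199.3020302 ],
       [  0.        ,   0.        ,   1.        ]]), 'camera_from_world': array([[ 0.55418482, -0.83208415,  0.02269714, -0.32568142],
       [-0.44899489, -0.32177771, -0.83358424,  0.22847789],
       [ 0.70091567,  0.45176883, -0.55192586,  1.22763217],
       [ 0.        , 
[... 292 characters left out ...]
     [-0.22813263,  0.45802068, -0.85916969,  0.1863582 ],
       [ 0.42936273, -0.7446724 , -0.51098988,  1.32381013],
       [ 0.        ,  0.        ,  0.        ,  1.        ]])}
wrist {'K': array([[352.80411604,   0.        , 319.32400803],
       [  0.        , 352.80411604, 199.51889378],
       [  0.        ,   0.        ,   1.        ]]), 'mount': array([[-8.74416459e-04, -9.66106573e-01, -2.58142064e-01,
         6.52862415e-02],
       [ 9.99999616e-01, -8.29701769e-04, -2.82153906e-04,
         1.13832307e-03],
       [ 5.84098154e-05, -2.58142212e-01,  9.66106927e-01,
        -1.21570668e-01],
       [ 0.00000000e+00,  0.00000000e+00,  0.00000000e+00,
         1.00000000e+00]])}
```

View pics/scene0.png

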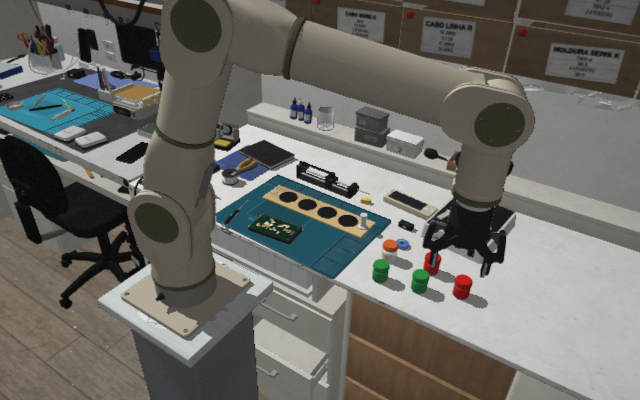

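View pics/side0.png

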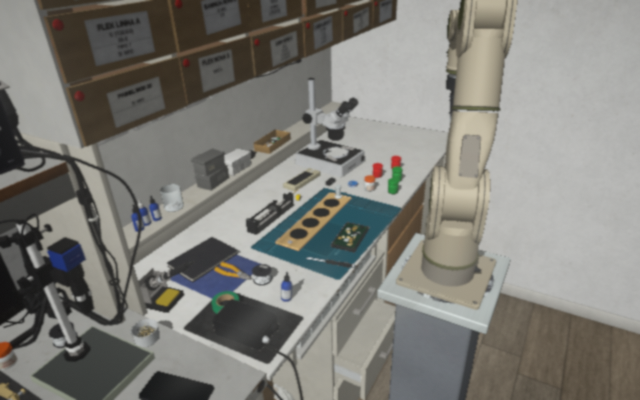

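View pics/wrist0.png

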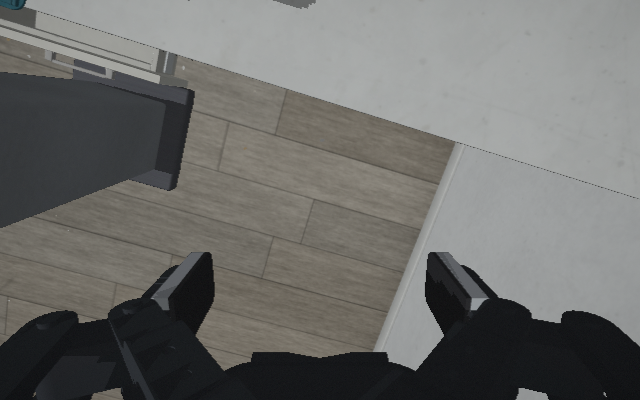

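```bash
python3 - <<'E'
import cv2
a=cv2.imread("pics/scene0.png");b=cv2.imread("pics/side0.png")
cv2.imwrite("pics/s1.png",cv2.resize(a[130:310,200:480],None,fx=2.8,fy=2.8,interpolation=cv2.INTER_CUBIC))
cv2.imwrite("pics/d1.png",cv2.resize(b[140:340,180:450],None,fx=2.9,fy=2.9,interpolation=cv2.INTER_CUBIC))
E
```

```text
(no output)
```

View pics/s1.png

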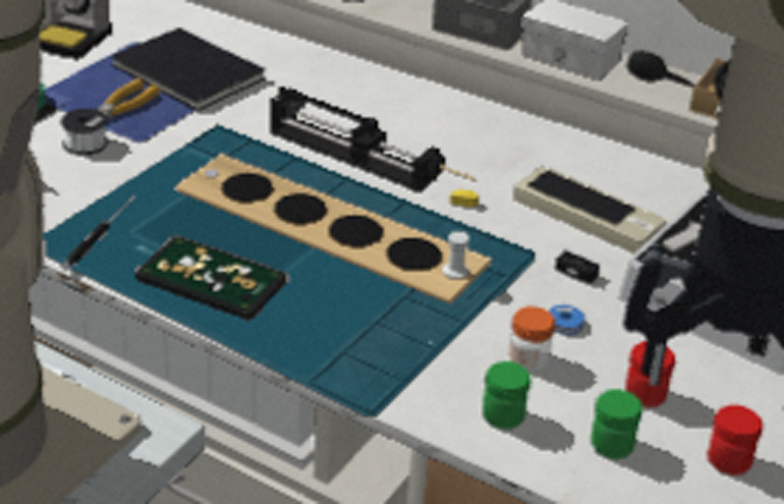

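View pics/d1.png

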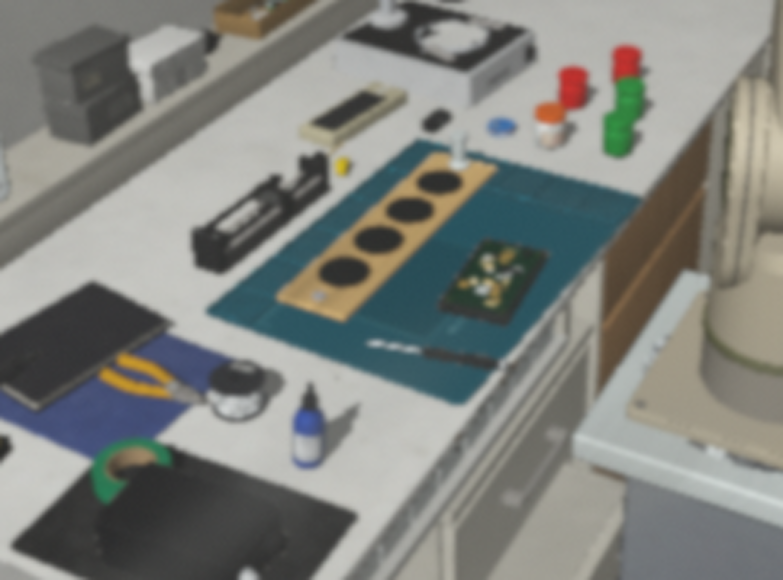

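```bash
cat > h.py <<'E'
import numpy as np,cv2
from workcell import manip
from scipy.spatial.transform import Rotation as R
def cam(n,o=None):
    i=manip.camera_info(n);K=i["K"]
    if n=="wrist":
        T=np.eye(4);T[:3,:3]=R.from_quat(o["ee_rot"]).as_matrix();T[:3,3]=o["position"]
        W=T@i["mount"]
    else: W=np.linalg.inv(i["camera_from_world"])
    return K,W
def ray(n,uv,z,o=None):
    K,W=cam(n,o);d=W[:3,:3]@np.linalg.inv(K)@[uv[0],uv[1],1];c=W[:3,3]
    return c+d*(z-c[2])/d[2]
def proj(n,p,o=None):
    K,W=cam(n,o);q=np.linalg.inv(W)@np.append(p,1);q=K@q[:3];return q[:2]/q[2]
def blobs(m,amin=15):
    k,l,s,c=cv2.connectedComponentsWithStats(m.astype(np.uint8))
    return [(c[j].round(1),s[j].tolist()) for j in range(1,k) if s[j][4]>=amin]
E
python3 - <<'E'
from h import *
a=cv2.imread("pics/scene0.png");b=cv2.imread("pics/side0.png")
def go(name,im,roi,f,z,amin=15):
    x0,y0,x1,y1=roi;s=im[y0:y1,x0:x1];hsv=cv2.cvtColor(s,cv2.COLOR_BGR2HSV).astype(int)
    for c,st in blobs(f(hsv),amin):
        c=c+[x0,y0];print(name,c,st[2:],ray(name,c,z)[:2].round(4))
dark=lambda h:(h[...,2]<60)
blue=lambda h:(abs(h[...,0]-108)<14)&(h[...,1]>120)&(h[...,2]>80)
orange=lambda h:(abs(h[...,0]-9)<6)&(h[...,1]>150)
print("pads");go("scene",a,(270,185,365,235),dark,.014,40);go("side",b,(280,190,350,245),dark,.014,40)
print("spool");go("scene",a,(390,235,415,252),blue,.010);go("side",b,(340,175,365,190),blue,.010)
print("lid");go("scene",a,(375,232,402,256),orange,.046);go("side",b,(360,170,380,185),orange,.046)
print("bottle");go("side",b,(275,270,300,305),blue,.03)
for uv,z in [((30*0+180+238/2.9,140+368/2.9),.034)]: print("reel side",ray("side",uv,z))
print("reel scene",ray("scene",(200+85/2.8,130+118/2.8),.034))
print("bottle base side",ray("side",(180+307/2.9,140+460/2.9),0), "tip",ray("side",(180+310/2.9,140+388/2.9),.088))
print("post",ray("scene",(200+456/2.8,130+272/2.8),.011))
E
```

```text
pads
scene [342.4 189.8] [40, 13, 235] [ 0.6158 -0.0872]
scene [288.  196.5] [18, 10, 138] [0.4777 0.0355]
scene [306.9 204.1] [17, 11, 145] [ 0.4771 -0.0393]
scene [326.7 211.9] [19, 11, 157] [ 0.4773 -0.1137]
scene [347.5 220.2] [18, 11, 163] [ 0.477  -0.1888]
scene [284.5 228.2] [32, 17, 247] [ 0.3343 -0.0575]
side [331.1 202.5] [13, 6, 59] [ 0.4778 -0.1815]
side [321. 212.] [13, 7, 70] [ 0.4782 -0.1074]
side [310.1 222.1] [14, 7, 78] [ 0.4791 -0.0336]
side [298.2 233.3] [15, 8, 92] [0.4794 0.0423]
spool
scene [402.7 243.4] [11, 7, 53] [ 0.4763 -0.373 ]
lid
scene [390.3 245.3] [14, 12, 140] [ 0.4052 -0.3645]
side [369.9 178.3] [10, 7, 48] [ 0.4056 -0.3607]
bottle
side [285.2 285. ] [8, 7, 46] [0.365  0.2929]
reel side [0.46481711 0.26072626 0.034     ]
reel scene [0.46088822 0.26675597 0.034     ]
bottle base side [ 3.53696921e-01  3.10756311e-01 -1.11022302e-16] tip [0.34453984 0.30883872 0.088     ]
post [ 0.4769433 -0.2422754  0.011    ]
```

```bash
cat >> h.py <<'E'
def delta(o,p,yaw=None):
    """tool-axis shift (units of 80mm) to world point p, and yaw info"""
    M=R.from_quat(o["ee_rot"]).as_matrix();d=M.T@(np.array(p)-o["position"])
    print("pos",o["position"].round(4),"yaw x",np.degrees(np.arctan2(M[1,0],M[0,0])).round(2),"tilt",M[2,:2].round(4),"units",(d/.08).round(3))
E
python3 - <<'E'
from h import *
a=cv2.imread("pics/scene0.png")
for c in [(507,375),(616,403),(650,360),(735,422)]:
    print(ray("scene",(200+c[0]/2.8,130+c[1]/2.8),.04).round(3))
delta(manip.get_obs(),(.405,-.36,.2))
E
```

```text
[ 0.328 -0.377  0.04 ]
[ 0.351 -0.476  0.04 ]
[ 0.426 -0.478  0.04 ]
[ 0.39  -0.574  0.04 ]
pos [ 0.1797 -0.5983  0.2527] yaw x 16.72 tilt [-0.     -0.0011] units [ 3.554 -2.042  0.661]
```

```bash
python3 -m crank '[[1,[0.5,-0.29,0.05],[0,0,0]],[1,[0.5,-0.29,0.05],[0,0,0]],[1,[0.5,-0.29,0.05],[0,0,0]],[1,[0.5,-0.29,0.05],[0,0,0]],[1,[0.5,-0.29,0.05],[0,0,0]]]' 40; python3 -m crank '[[1,[0.5,-0.29,0.05],[0,0,0]],[1,[0.5,-0.29,0.05],[0,0,0]],[1,[0,0,0],[0,0,0]],[1,[0,0,0],[0,0,0]],[1,[0,0,0],[0,0,0]]]'
python3 - <<'E'
from h import *
o=manip.get_obs();im=manip.camera("wrist");cv2.imwrite("pics/w1.png",im)
delta(o,(.405,-.36,.2));np.save("w1.npy",[o["position"].tolist()+o["ee_rot"].tolist()])
E
```

```text
clock: 0.65
position: [0.3389, -0.4283, 0.2331]
ee_rot: [0.989, 0.145, -0.0, 0.0]
ft_force: [0.2, -0.7, -0.2]
grip_width: 1.0
clock: 1.15
position: [0.4004, -0.3634, 0.2252]
ee_rot: [0.989, 0.145, -0.0, 0.0]
ft_force: [-0.3, -0.5, -1.2]
grip_width: 0.996
pos [ 0.4004 -0.3634  0.2252] yaw x 16.64 tilt [-0.0006  0.0001] units [ 0.067 -0.025  0.315]
```

View pics/w1.png

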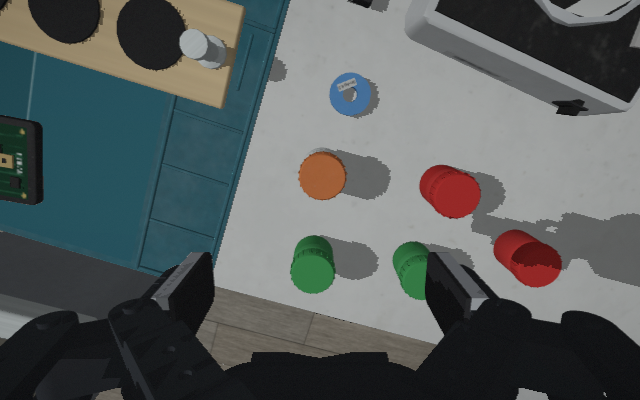

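```bash
python3 - <<'E'
from h import *
v=np.load("w1.npy")[0];o={"position":v[:3],"ee_rot":v[3:]}
im=cv2.imread("pics/w1.png");h=cv2.cvtColor(im,cv2.COLOR_BGR2HSV).astype(int)
def ell(m,z,nm):
    for c,s in blobs(m,300):
        cs,_=cv2.findContours(m.astype(np.uint8),cv2.RETR_EXTERNAL,cv2.CHAIN_APPROX_NONE)
    for c in cs:
        if cv2.contourArea(c)<300:continue
        c=cv2.convexHull(c);e=cv2.fitEllipse(c);print(nm,np.round(e[0],1),np.round(e[1],1),ray("wrist",e[0],z,o)[:2].round(4))
m=(h[...,0]<15)&(h[...,1]>130)&(h[...,2]>120);m[:140]=0;m[215:]=0;m[:,:290]=0;m[:,360:]=0
ell(m,.052,"lid")
m=(abs(h[...,0]-108)<12)&(h[...,1]>120)&(h[...,2]>90);m[:60]=0;m[130:]=0;m[:,:320]=0
ell(m,.01,"spool")
m=(h[...,2]<60);m[75:]=0;m[:,190:]=0;m[:,:110]=0;ell(m,.014,"padd")
E
```

```text
lid [321.8 175.4] [46.6 47.8] [ 0.4086 -0.3643]
spool [349.7  93.6] [40.4 42. ] [ 0.4809 -0.3695]
padd [151.1  32.1] [66.3 77.2] [ 0.4803 -0.1887]
```

```bash
python3 -m crank '[[1,[0.095,0.04,0.4],[0,0,0]],[1,[0,0,0.6],[0,0,0]],[1,[0,0,0.6],[0,0,0]],[1,[0,0,0.5],[0,0,0]],[1,[0,0,0.28],[0,0,0]]]'; python3 -m crank '[[-1,[0,0,0],[0,0,0]],[-1,[0,0,0],[0,0,0]],[-1,[0,0,0],[0,0,0]],[-1,[0,0,0],[0,0,0]],[-1,[0,0,0],[0,0,0]]]'
python3 - <<'E'
from h import *
o=manip.get_obs();delta(o,(.4086,-.3643,.2));delta(o,(.478,-.112,.2));print(o["grip_width"],o["joint_pos"].round(2))
E
```

```text
clock: 1.7
position: [0.4069, -0.3635, 0.0315]
ee_rot: [0.99, 0.144, -0.001, -0.001]
ft_force: [-0.5, -0.8, 0.8]
grip_width: 1.0
clock: 2.2
position: [0.4103, -0.3645, 0.0369]
ee_rot: [0.989, 0.145, 0.001, 0.001]
ft_force: [-1.2, -0.5, 8.0]
grip_width: 0.468
pos [ 0.4103 -0.3645  0.0369] yaw x 16.7 tilt [0.0015 0.0032] units [-0.017 -0.003 -2.039]
pos [ 0.4103 -0.3645  0.0369] yaw x 16.7 tilt [0.0015 0.0032] units [ 1.72  -2.774 -2.045]
0.4681281477702203 [ 0.87  0.41 -0.26  1.87  0.13  0.88 -0.74]
```

```bash
python3 -m crank '[[-1,[0,0,0],[0,0,0]],[-1,[0,0,-0.4],[0,0,0]],[-1,[0,0,-0.6],[0,0,0]],[-1,[0,0,-0.6],[0,0,0]],[-1,[0.2,-0.4,-0.3],[0,0,0]]]'; python3 -m crank '[[-1,[0.3,-0.5,0],[0,0,0]],[-1,[0.3,-0.5,0],[0,0,0]],[-1,[0.3,-0.5,0],[0,0,0]],[-1,[0.2,-0.4,0],[0,0,0]],[-1,[0,0,0],[0,0,0]]]'
python3 - <<'E'
from h import *
manip.camera("side")
o=manip.get_obs();im=manip.camera("wrist");cv2.imwrite("pics/w2.png",im)
delta(o,(.478,-.112,.2));np.save("w2.npy",[o["position"].tolist()+o["ee_rot"].tolist()]);print(o["grip_width"],o["joint_velocities"].round(3))
E
```

```text
clock: 2.7
position: [0.4154, -0.3326, 0.1921]
ee_rot: [0.99, 0.142, 0.002, 0.003]
ft_force: [1.7, -0.7, -1.2]
grip_width: 0.473
clock: 3.2
position: [0.4574, -0.152, 0.1881]
ee_rot: [0.989, 0.149, 0.001, 0.0]
ft_force: [-0.2, -1.3, -0.5]
grip_width: 0.471
pos [ 0.4568 -0.155   0.1879] yaw x 16.99 tilt [0.0012 0.0013] units [ 0.41  -0.437 -0.151]
0.46655953734800115 [ 0.036  0.016  0.059 -0.01   0.017 -0.     0.023]
```

View pics/w2.png

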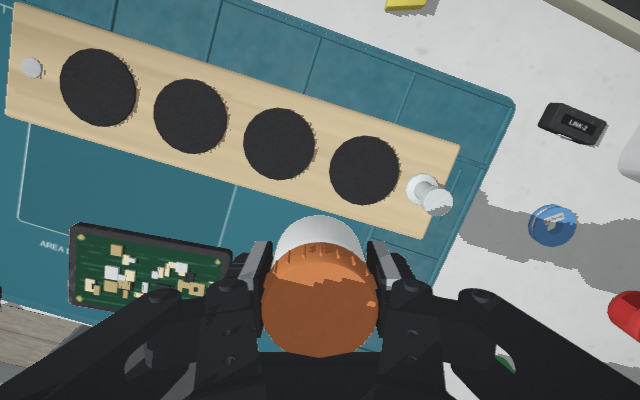

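```bash
python3 - <<'E'
from h import *
v=np.load("w2.npy")[0];o={"position":v[:3],"ee_rot":v[3:]}
im=cv2.imread("pics/w2.png");h=cv2.cvtColor(im,cv2.COLOR_BGR2HSV).astype(int)
m=(h[...,2]<62).astype(np.uint8);m=cv2.morphologyEx(m,cv2.MORPH_CLOSE,np.ones((5,5)));m=cv2.morphologyEx(m,cv2.MORPH_OPEN,np.ones((9,9)))
m[212:]=0
cs,_=cv2.findContours(m,cv2.RETR_EXTERNAL,cv2.CHAIN_APPROX_NONE)
for c in cs:
    if cv2.contourArea(c)<1500 or len(c)<5: continue
    e=cv2.fitEllipse(cv2.convexHull(c));print(np.round(e[0],1),np.round(e[1],1),ray("wrist",e[0],.014,o)[:2].round(4))
m=((abs(h[...,0]-108)<12)&(h[...,1]>120)&(h[...,2]>60)).astype(np.uint8);m[:,:520]=0;m[:195]=0;m[255:]=0
cs,_=cv2.findContours(m,cv2.RETR_EXTERNAL,cv2.CHAIN_APPROX_NONE)
c=max(cs,key=cv2.contourArea);e=cv2.fitEllipse(cv2.convexHull(c));print("spool",e,ray("wrist",e[0],.008,o))
# held jar: lid circle in tool frame, at top
print("post", ray("wrist",(422,188),.011,o))
E
```

```text
[363.7 170. ] [67.6 69.9] [ 0.4801 -0.1886]
[278.4 143.4] [69.7 71.9] [ 0.4806 -0.1136]
[570.6 123.6] [35.3 69.7] [ 0.566  -0.3387]
[189.8 115.8] [69.8 77. ] [ 0.4812 -0.0386]
[97.5 87. ] [70.4 82.7] [0.4817 0.0364]
spool ((551.5428466796875, 225.18711853027344), (40.91609191894531, 47.13364028930664), 84.1870346069336) [ 0.48088257 -0.36816778  0.008     ]
post [ 0.47943138 -0.24269629  0.011     ]
```

```bash
python3 -m crank '[[-1,[0.25,-0.2,0],[0,0,0]],[-1,[0.2,-0.2,0.2],[0,0,0]],[-1,[0,0,0.5],[0,0,0]],[-1,[0,0,0.4],[0,0,0]],[-1,[0,0,0.2],[0,0,0]]]'; python3 -m crank '[[-1,[0,0,0.1],[0,0,0]],[-1,[0,0,0],[0,0,0]],[-1,[0,0,0],[0,0,0]],[-1,[0,0,0],[0,0,0]],[-1,[0,0,0],[0,0,0]]]'
python3 - <<'E'
from h import *
o=manip.get_obs();delta(o,(.482,-.1136,.051));print(o["ft_force"])
E
```

```text
clock: 3.8
position: [0.4798, -0.1177, 0.0804]
ee_rot: [0.99, 0.144, -0.001, -0.0]
ft_force: [0.0, 0.0, -0.2]
grip_width: 0.467
clock: 4.3
position: [0.482, -0.1165, 0.0758]
ee_rot: [0.989, 0.145, 0.001, 0.0]
ft_force: [-0.4, -0.3, -1.0]
grip_width: 0.467
pos [ 0.482  -0.1165  0.0758] yaw x 16.7 tilt [0.0013 0.0011] units [ 0.011 -0.035  0.31 ]
[-0.43081863 -0.32657329 -0.9500187 ]
```

```bash
python3 -m crank '[[-1,[0.01,-0.035,0.1],[0,0,0]],[-1,[0,0,0.1],[0,0,0]],[-1,[0,0,0.06],[0,0,0]],[-1,[0,0,0],[0,0,0]],[-1,[0,0,0],[0,0,0]]]'
python3 - <<'E'
from h import *
o=manip.get_obs();im=manip.camera("scene");cv2.imwrite("pics/s2.png",cv2.resize(im[150:270,260:450],None,fx=4,fy=4,interpolation=cv2.INTER_CUBIC))
delta(o,(.482,-.1136,.051));print(o["ft_force"])
E
```

```text
clock: 4.8
position: [0.4813, -0.1133, 0.0539]
ee_rot: [0.989, 0.145, -0.0, -0.0]
ft_force: [1.0, -0.5, -1.0]
grip_width: 0.471
pos [ 0.4813 -0.1133  0.0539] yaw x 16.72 tilt [-0.0004 -0.0003] units [0.008 0.006 0.036]
[ 0.99475846 -0.54828483 -1.04953683]
```

View pics/s2.png

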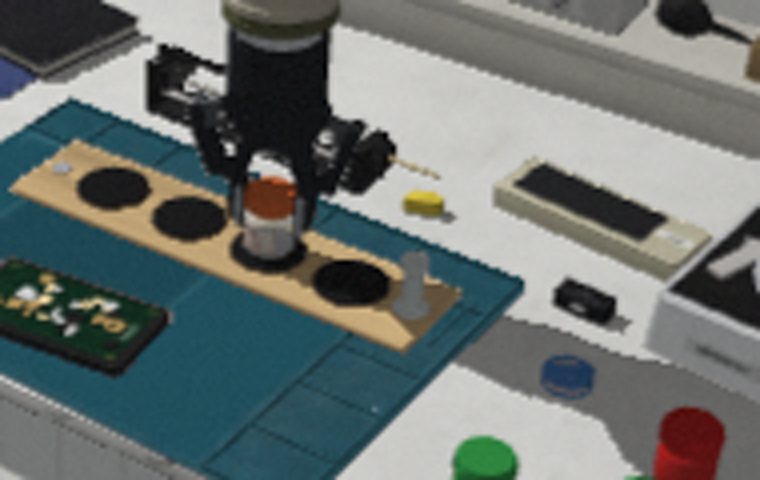

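```bash
python3 -m crank '[[-1,[0.008,0.006,0.018],[0,0,0]],[-1,[0,0,0.018],[0,0,0]],[-1,[0,0,0],[0,0,0]],[-1,[0,0,0],[0,0,0]],[-1,[0,0,0],[0,0,0]]]'
```

```text
clock: 5.35
position: [0.4823, -0.1137, 0.0514]
ee_rot: [0.989, 0.145, 0.0, 0.0]
ft_force: [0.1, -1.2, 0.6]
grip_width: 0.474
```

```bash
python3 -m crank '[[-1,[0,0,0.015],[0,0,0]],[-1,[0,0,0],[0,0,0]],[0.3,[0,0,0],[0,0,0]],[0.3,[0,0,0],[0,0,0]],[0.3,[0,0,0],[0,0,0]]]'; python3 -m crank '[[1,[0,0,-0.3],[0,0,0]],[1,[0,0,-0.6],[0,0,0]],[1,[0,0,-0.6],[0,0,0]],[1,[-0.3,0.5,-0.4],[0,0,0]],[1,[-0.3,0.5,0],[0,0,0]]]'
python3 - <<'E'
from h import *
o=manip.get_obs();im=manip.camera("wrist");cv2.imwrite("pics/w3.png",im)
delta(o,(.481,-.369,.1));np.save("w3.npy",[o["position"].tolist()+o["ee_rot"].tolist()])
E
```

```text
clock: 5.85
position: [0.4819, -0.1136, 0.0498]
ee_rot: [0.989, 0.145, -0.0, -0.0]
ft_force: [-0.4, 0.6, 0.6]
grip_width: 0.649
clock: 6.35
position: [0.4628, -0.199, 0.203]
ee_rot: [0.989, 0.147, 0.003, 0.002]
ft_force: [1.4, 0.1, -1.3]
grip_width: 0.999
pos [ 0.4628 -0.199   0.203 ] yaw x 16.95 tilt [0.0058 0.005 ] units [-0.409  2.093  1.296]
```

View pics/w3.png

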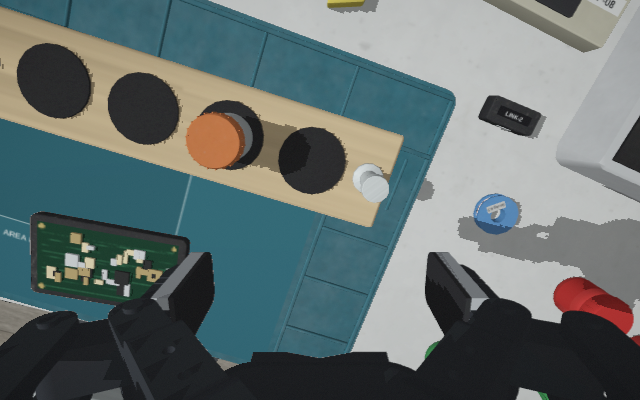

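```bash
python3 - <<'E'
from h import *
v=np.load("w3.npy")[0];o={"position":v[:3],"ee_rot":v[3:]}
im=cv2.imread("pics/w3.png");h=cv2.cvtColor(im,cv2.COLOR_BGR2HSV).astype(int)
def el(m,z,n):
    m=cv2.morphologyEx(m.astype(np.uint8),cv2.MORPH_OPEN,np.ones((3,3)))
    cs,_=cv2.findContours(m,cv2.RETR_EXTERNAL,cv2.CHAIN_APPROX_NONE)
    e=cv2.fitEllipse(cv2.convexHull(max(cs,key=cv2.contourArea)));print(n,np.round(e[0]+e[1],1),ray("wrist",e[0],z,o)[:2].round(4))
m=(h[...,0]<13)&(h[...,1]>140)&(h[...,2]>120);m[:100]=0;m[180:]=0;m[:,:170]=0;m[:,260:]=0;el(m,.065,"lid")
m=(abs(h[...,0]-108)<12)&(h[...,1]>110)&(h[...,2]>60);m[:,:460]=0;m[:180]=0;m[245:]=0;el(m,.009,"spool")
m=(h[...,2]<62);m[:60]=0;m[:,190:]=0;m[:,90:100]=0;m[:,:98]=0;m[160:]=0;el(m,.014,"padb")
E
```

```text
lid [212.5 140.5  52.   56.3] [ 0.4802 -0.1142]
spool [496.5 214.   38.2  43. ] [ 0.4809 -0.3693]
padb [143.  108.   66.6  75.4] [ 0.4811 -0.0387]
```

```bash
python3 -m crank '[[0.2,[-0.1,0.5,0.2],[0,0,0]],[0.2,[-0.1,0.5,0.3],[0,0,0]],[0.2,[-0.1,0.5,0.3],[0,0,0]],[0.2,[-0.1,0.5,0.3],[0,0,0]],[0.2,[0,0.09,0.25],[0,0,0]]]'; python3 -m crank '[[0.2,[0,0,0.3],[0,0,0]],[0.2,[0,0,0.2],[0,0,0]],[0.2,[0,0,0],[0,0,0]],[0.2,[0,0,0],[0,0,0]],[0.2,[0,0,0],[0,0,0]]]'
python3 - <<'E'
from h import *
o=manip.get_obs();im=manip.camera("wrist");cv2.imwrite("pics/w4.png",im)
delta(o,(.481,-.369,.03));np.save("w4.npy",[o["position"].tolist()+o["ee_rot"].tolist()]);print(o["grip_width"],o["ft_force"])
E
```

```text
clock: 6.9
position: [0.4758, -0.3732, 0.0879]
ee_rot: [0.99, 0.142, -0.001, 0.0]
ft_force: [-0.7, -1.0, -1.0]
grip_width: 0.599
clock: 7.4
position: [0.4787, -0.3683, 0.0517]
ee_rot: [0.989, 0.146, 0.001, 0.001]
ft_force: [1.2, -0.3, 0.4]
grip_width: 0.602
pos [ 0.4787 -0.3683  0.0517] yaw x 16.74 tilt [0.0012 0.0017] units [0.024 0.016 0.272]
0.6022593850828573 [ 1.21068129 -0.27150126  0.44054852]
```

View pics/w4.png

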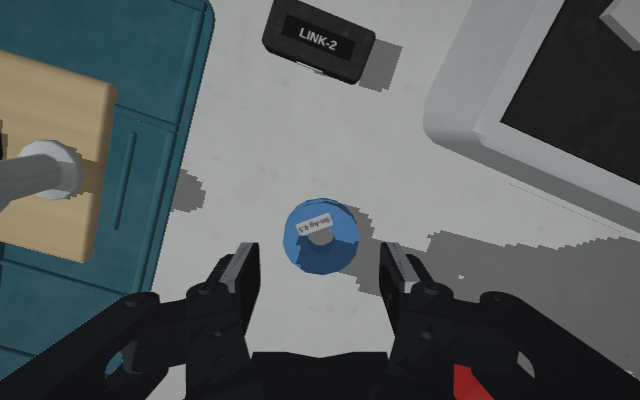

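```bash
python3 -m crank '[[0.2,[0.024,0.016,0.15],[0,0,0]],[0.2,[0,0,0.12],[0,0,0]],[0.2,[0,0,0],[0,0,0]],[0.2,[0,0,0],[0,0,0]],[0.2,[0,0,0],[0,0,0]]]'; python3 -m crank '[[0.2,[0,0,0.025],[0,0,0]],[0.2,[0,0,0],[0,0,0]],[0.2,[0,0,0.025],[0,0,0]],[0.2,[0,0,0],[0,0,0]],[0.2,[0,0,0],[0,0,0]]]'
python3 - <<'E'
from h import *
o=manip.get_obs();im=manip.camera("wrist");cv2.imwrite("pics/w5.png",im)
delta(o,(.481,-.369,.025));print(o["grip_width"],o["ft_force"])
E
```

```text
clock: 7.95
position: [0.4802, -0.3689, 0.0289]
ee_rot: [0.989, 0.145, 0.0, 0.0]
ft_force: [-0.8, 0.4, -0.0]
grip_width: 0.593
clock: 8.45
position: [0.4802, -0.3688, 0.0247]
ee_rot: [0.989, 0.145, 0.0, 0.0]
ft_force: [0.4, 0.3, -0.0]
grip_width: 0.6
pos [ 0.4802 -0.3688  0.0247] yaw x 16.72 tilt [-0.  0.] units [ 0.009  0.006 -0.004]
0.5998564944314156 [ 0.44159081  0.27493801 -0.02060884]
```

View pics/w5.png

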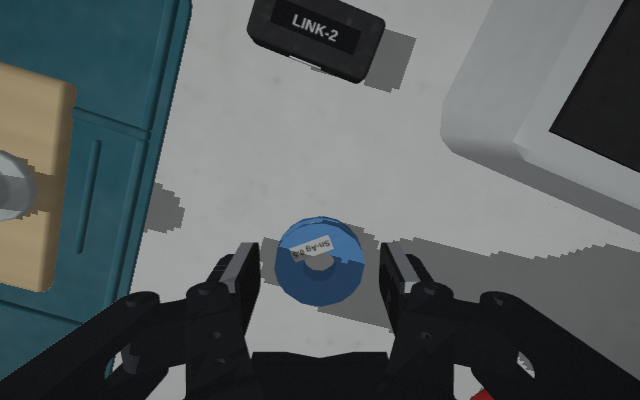

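```bash
python3 -m crank '[[0.2,[0.01,0,0.025],[0,0,0]],[0.2,[0,0,0],[0,0,0]],[0.2,[0,0,0.02],[0,0,0]],[0.2,[0,0,0],[0,0,0]],[0.2,[0,0,0],[0,0,0]]]'
```

```text
clock: 9.0
position: [0.4809, -0.3686, 0.0211]
ee_rot: [0.989, 0.145, -0.0, -0.0]
ft_force: [-0.0, -0.6, 0.5]
grip_width: 0.599
```

```bash
python3 -m crank '[[0.2,[0,0,0.02],[0,0,0]],[0.2,[0,0,0],[0,0,0]],[0.2,[0,0,0],[0,0,0]],[0.2,[0,0,0],[0,0,0]],[0.2,[0,0,0],[0,0,0]]]'; python3 -m crank '[[0,[0,0,0],[0,0,0]],[-0.2,[0,0,0],[0,0,0]],[-1,[0,0,0],[0,0,0]],[-1,[0,0,0],[0,0,0]],[-1,[0,0,0],[0,0,0]]]' 30
```

```text
clock: 9.5
position: [0.481, -0.3686, 0.0196]
ee_rot: [0.989, 0.145, 0.0, 0.0]
ft_force: [-0.3, -0.3, 0.7]
grip_width: 0.6
clock: 10.0
position: [0.482, -0.3693, 0.0211]
ee_rot: [0.989, 0.145, 0.001, 0.001]
ft_force: [-0.6, -1.2, 10.0]
grip_width: 0.424
```

```bash
python3 -m crank '[[-1,[0,0,-0.05],[0,0,0]],[-1,[0,0,-0.2],[0,0,0]],[-1,[0,0,-0.5],[0,0,0]],[-1,[0,0,-0.6],[0,0,0]],[-1,[0,0,-0.4],[0,0,0]]]'; python3 -m crank '[[-1,[0.1,-0.5,0],[0,0,0]],[-1,[0.1,-0.5,0],[0,0,0]],[-1,[0.1,-0.5,0],[0,0,0]],[-1,[0.1,-0.5,0],[0,0,0]],[-1,[0.1,-0.5,0],[0,0,0]]]'
python3 - <<'E'
from h import *
o=manip.get_obs();im=manip.camera("wrist");cv2.imwrite("pics/w6.png",im)
delta(o,(.4815,.0364,.1));print(o["grip_width"],o["ft_force"])
E
```

```text
clock: 10.5
position: [0.4816, -0.3688, 0.1639]
ee_rot: [0.989, 0.145, 0.001, 0.001]
ft_force: [0.2, -0.1, -0.8]
grip_width: 0.427
clock: 11.0
position: [0.4613, -0.1639, 0.1605]
ee_rot: [0.989, 0.145, 0.0, 0.0]
ft_force: [0.3, 0.6, 0.2]
grip_width: 0.424
pos [ 0.4613 -0.1639  0.1605] yaw x 16.72 tilt [0.0004 0.0009] units [ 0.962 -2.325  0.754]
0.42365446270590296 [0.28342681 0.59573299 0.20275722]
```

View pics/w6.png

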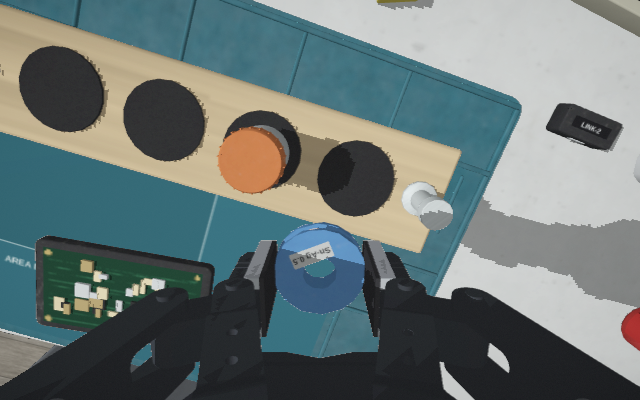

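```bash
python3 -m crank '[[-1,[0.2,-0.5,0],[0,0,0]],[-1,[0.2,-0.5,0],[0,0,0]],[-1,[0.2,-0.5,0],[0,0,0]],[-1,[0.2,-0.5,0.1],[0,0,0]],[-1,[0.16,-0.32,0.2],[0,0,0]]]'; python3 -m crank '[[-1,[0,0,0.4],[0,0,0]],[-1,[0,0,0.4],[0,0,0]],[-1,[0,0,0.15],[0,0,0]],[-1,[0,0,0],[0,0,0]],[-1,[0,0,0],[0,0,0]]]'
python3 - <<'E'
from h import *
o=manip.get_obs();
delta(o,(.482,.0366,.036));print(o["grip_width"],o["ft_force"])
E
```

```text
clock: 11.55
position: [0.4826, 0.0375, 0.1373]
ee_rot: [0.989, 0.147, 0.002, 0.0]
ft_force: [0.2, 0.2, -1.4]
grip_width: 0.423
clock: 12.05
position: [0.4826, 0.0342, 0.0608]
ee_rot: [0.989, 0.145, 0.001, 0.0]
ft_force: [-0.3, 0.7, -0.3]
grip_width: 0.424
pos [0.4826 0.0342 0.0608] yaw x 16.7 tilt [0.0012 0.0004] units [ 0.001 -0.031  0.31 ]
0.42361225991360274 [-0.32082305  0.65526192 -0.30042838]
```

```bash
python3 -m crank '[[-1,[0,-0.03,0.1],[0,0,0]],[-1,[0,0,0.12],[0,0,0]],[-1,[0,0,0.05],[0,0,0]],[-1,[0,0,0],[0,0,0]],[-1,[0,0,0],[0,0,0]]]'; python3 -m crank '[[-1,[0,0,0.02],[0,0,0]],[-1,[0,0,0],[0,0,0]],[-1,[0,0,0.02],[0,0,0]],[-1,[0,0,0],[0,0,0]],[-1,[0,0,0],[0,0,0]]]'
```

```text
clock: 12.55
position: [0.4812, 0.0366, 0.0379]
ee_rot: [0.989, 0.145, -0.0, -0.0]
ft_force: [-0.3, 0.5, -0.1]
grip_width: 0.424
clock: 13.05
position: [0.4814, 0.0367, 0.0354]
ee_rot: [0.989, 0.145, 0.0, 0.0]
ft_force: [-4.2, -1.1, 10.9]
grip_width: 0.43
```

```bash
python3 -m crank '[[0,[0,0,-0.01],[0,0,0]],[0,[0,0,0],[0,0,0]],[0.2,[0,0,0],[0,0,0]],[0.2,[0,0,0],[0,0,0]],[0.2,[0,0,-0.1],[0,0,0]]]';  python3 -m crank '[[0.2,[0,0,-0.3],[0,0,0]],[1,[0,0,-0.6],[0,0,0]],[1,[0,0,-0.6],[0,0,0]],[1,[-0.2,0,-0.6],[0,0,0]],[1,[-0.4,0,0],[0,0,0]]]'
python3 - <<'E'
from h import *
o=manip.get_obs();im=manip.camera("wrist");cv2.imwrite("pics/w7.png",im)
np.save("w7.npy",[o["position"].tolist()+o["ee_rot"].tolist()])
delta(o,(.355,.307,.2));print(o["joint_pos"])
E
```

```text
clock: 13.55
position: [0.4804, 0.0366, 0.0429]
ee_rot: [0.989, 0.145, -0.001, -0.0]
ft_force: [-0.5, -0.5, -0.1]
grip_width: 0.6
clock: 14.05
position: [0.4386, 0.0243, 0.2173]
ee_rot: [0.989, 0.146, 0.005, 0.0]
ft_force: [0.4, 0.3, -0.3]
grip_width: 1.0
pos [0.4386 0.0243 0.2173] yaw x 16.84 tilt [0.01   0.0023] units [ 0.021 -3.685  0.208]
[ 0.48431775 -0.03516903 -0.62216994  1.95075039 -0.02117765  1.20929287
 -1.40722811]
```

View pics/w7.png

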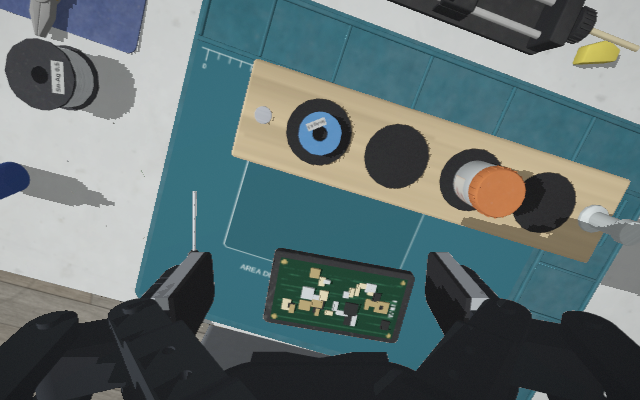

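```bash
cat >> h.py <<'E'
def plan(o,p,dyaw,n):
    M=R.from_quat(o["ee_rot"]).as_matrix();d=(np.array(p)-o["position"])/n
    for k in range(n):
        print((M.T@d/.08).round(2),"az",round(-np.radians(dyaw)/n/(np.pi/4),3))
        M=M@R.from_euler("z",-dyaw/n,degrees=True).as_matrix()
E
python3 - <<'E'
from h import *
o=manip.get_obs();plan(o,(.40,.22,.25),73.3,9)
E
```

```text
[ 0.04 -0.28 -0.05] az -0.181
[ 0.07 -0.27 -0.05] az -0.181
[ 0.11 -0.25 -0.05] az -0.181
[ 0.15 -0.24 -0.05] az -0.181
[ 0.18 -0.21 -0.05] az -0.181
[ 0.21 -0.19 -0.05] az -0.181
[ 0.23 -0.15 -0.05] az -0.181
[ 0.25 -0.12 -0.05] az -0.181
[ 0.27 -0.08 -0.05] az -0.181
```

```bash
python3 -m crank '[[1,[0.04,-0.28,-0.05],[0,0,-0.18]],[1,[0.07,-0.27,-0.05],[0,0,-0.18]],[1,[0.11,-0.25,-0.05],[0,0,-0.18]],[1,[0.15,-0.24,-0.05],[0,0,-0.18]],[1,[0.18,-0.21,-0.05],[0,0,-0.18]]]'; python3 -m crank '[[1,[0.21,-0.19,-0.05],[0,0,-0.18]],[1,[0.23,-0.15,-0.05],[0,0,-0.18]],[1,[0.25,-0.12,-0.05],[0,0,-0.18]],[1,[0.27,-0.08,-0.05],[0,0,-0.18]],[1,[0,0,0],[0,0,0]]]';python3 -m crank '[[1,[0,0,0],[0,0,0]],[1,[0,0,0],[0,0,0]],[1,[0,0,0],[0,0,0]],[1,[0,0,0],[0,0,0]],[1,[0,0,0],[0,0,0]]]'
python3 - <<'E'
from h import *
o=manip.get_obs();im=manip.camera("wrist");cv2.imwrite("pics/w8.png",im)
np.save("w8.npy",[o["position"].tolist()+o["ee_rot"].tolist()])
delta(o,(.355,.307,.2));print(o["joint_pos"])
E
```

```text
clock: 14.6
position: [0.4172, 0.134, 0.2315]
ee_rot: [0.876, 0.481, 0.0, 0.0]
ft_force: [0.1, -0.0, 1.2]
grip_width: 0.996
clock: 15.1
position: [0.4032, 0.2244, 0.2478]
ee_rot: [0.706, 0.708, 0.001, -0.0]
ft_force: [-0.4, -0.7, -0.4]
grip_width: 1.003
clock: 15.6
position: [0.4043, 0.221, 0.2469]
ee_rot: [0.71, 0.704, -0.0, 0.0]
ft_force: [-0.1, 0.4, -0.5]
grip_width: 1.003
pos [0.4043 0.221  0.2469] yaw x 89.56 tilt [-0.0002  0.0001] units [ 1.071 -0.624  0.586]
[ 0.24079343  0.0160929  -0.83298211  1.84639088  0.01264049  1.28447506
 -0.60331689]
```

View pics/w8.png

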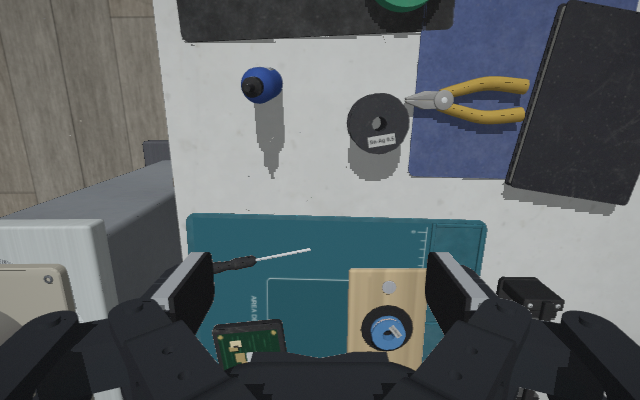

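```bash
python3 - <<'E'
from h import *
v=np.load("w8.npy")[0];o={"position":v[:3],"ee_rot":v[3:]}
im=cv2.imread("pics/w8.png");h=cv2.cvtColor(im,cv2.COLOR_BGR2HSV).astype(int)
def el(m,zs,n):
    m=cv2.morphologyEx(m.astype(np.uint8),cv2.MORPH_OPEN,np.ones((3,3)))
    cs,_=cv2.findContours(m,cv2.RETR_EXTERNAL,cv2.CHAIN_APPROX_NONE)
    c=cv2.convexHull(max(cs,key=cv2.contourArea));e=cv2.fitEllipse(c);print(n,np.round(e[0]+e[1],1),cv2.boundingRect(c),[ray("wrist",e[0],z,o)[:2].round(4).tolist() for z in zs])
w=np.zeros(h.shape[:2],bool);w[60:110,235:290]=1
el(w&(h[...,1]>120)&(h[...,2]>50),(.05,.06),"bottle blue")
el(w&(h[...,2]<50),(.075,.085),"nozzle")
w[:]=0;w[85:165,340:412]=1
el(w&(h[...,2]<70),(.034,),"reel")
print(ray("wrist",(405,98),.007,o),ray("wrist",(252,87),.088,o))
cv2.imwrite("pics/c8.png",cv2.resize(im[55:175,230:430],None,fx=4,fy=4))
E
```

```text
bottle blue [260.6  84.3  35.5  41.7] (243, 67, 39, 36) [[0.3549, 0.3029], [0.3565, 0.3023]]
nozzle [252.4  88.2  17.1  21.9] (242, 82, 21, 16) [[0.3522, 0.2986], [0.354, 0.2981]]
reel [377.6 122.9  60.1  61.7] (347, 94, 62, 60) [[0.4591, 0.2688]]
[0.48960946 0.29123338 0.007     ] [0.35425809 0.29886067 0.088     ]
```

View pics/c8.png

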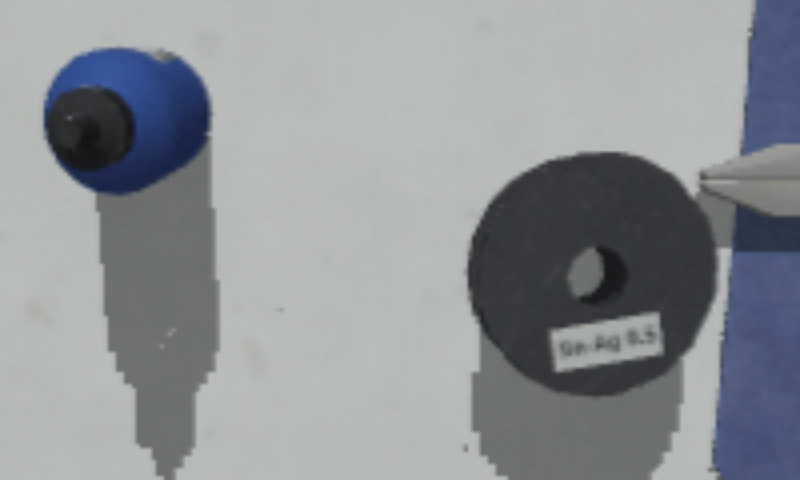

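```bash
python3 -m crank '[[1,[0.4,-0.3,0],[0,0,0]],[1,[0.4,-0.3,0.2],[0,0,0]],[1,[0.18,-0.04,0.3],[0,0,0]],[1,[0,0,0.4],[0,0,0]],[1,[0,0,0],[0,0,0]]]'; python3 -m crank '[[1,[0,0,0],[0,0,0]],[1,[0,0,0],[0,0,0]],[1,[0,0,0],[0,0,0]],[1,[0,0,0],[0,0,0]],[1,[0,0,0],[0,0,0]]]'
python3 - <<'E'
from h import *
o=manip.get_obs();im=manip.camera("wrist");cv2.imwrite("pics/w9.png",im)
np.save("w9.npy",[o["position"].tolist()+o["ee_rot"].tolist()])
delta(o,(.353,.2995,.045));print(o["joint_pos"])
E
```

```text
clock: 16.15
position: [0.3517, 0.2989, 0.1719]
ee_rot: [0.709, 0.705, -0.003, -0.001]
ft_force: [0.4, 0.0, 0.7]
grip_width: 1.001
clock: 16.65
position: [0.3538, 0.3001, 0.1754]
ee_rot: [0.71, 0.705, 0.0, 0.0]
ft_force: [-0.1, -0.2, 0.3]
grip_width: 1.004
pos [0.3538 0.3001 0.1754] yaw x 89.6 tilt [0.0001 0.001 ] units [-0.007 -0.012  1.631]
[ 0.10305272  0.12247066 -0.94126137  1.93134232  0.10960017  1.13944002
 -0.88757885]
```

View pics/w9.png

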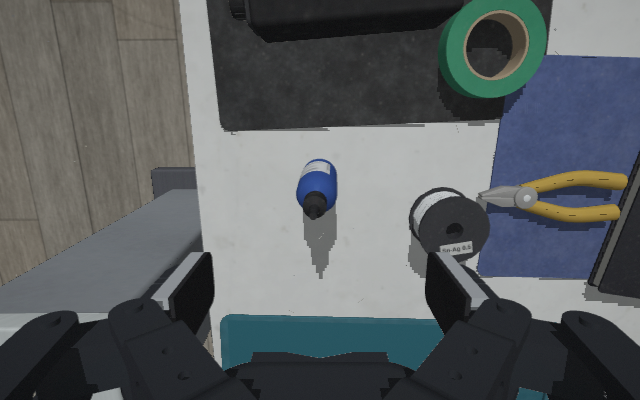

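```bash
python3 - <<'E'
from h import *
v=np.load("w9.npy")[0];o={"position":v[:3],"ee_rot":v[3:]}
print(ray("wrist",(315,216),.088,o),ray("wrist",(316,205),.066,o),ray("wrist",(317,188),.06,o),ray("wrist",(318,160),.0,o)-[0,.015,0])
E
```

```text
[0.35158436 0.29777528 0.088     ] [0.35203175 0.29863158 0.066     ] [0.3527798  0.30910359 0.06      ] [0.35339248 0.30447414 0.        ]
```

```bash
python3 -m crank '[[1,[0,-0.01,0.4],[0,0,0]],[1,[0,0,0.5],[0,0,0]],[1,[0,0,0.4],[0,0,0]],[1,[0,0,0.25],[0,0,0]],[1,[0,0,0.08],[0,0,0]]]'; python3 -m crank '[[1,[0,0,0],[0,0,0]],[0,[0,0,0],[0,0,0]],[-1,[0,0,0],[0,0,0]],[-1,[0,0,0],[0,0,0]],[-1,[0,0,0],[0,0,0]]]' 40;  python3 -m crank '[[-1,[0,0,0],[0,0,0]],[-1,[0,0,0],[0,0,0]],[-1,[0,0,-0.1],[0,0,0]],[-1,[0,0,-0.5],[0,0,0]],[-1,[0,0,-0.5],[0,0,0]]]'
python3 - <<'E'
from h import *
o=manip.get_obs();im=manip.camera("wrist");cv2.imwrite("pics/w10.png",im)
delta(o,(.48,-.1886,.2));print(o["joint_pos"])
plan(o,(.46,-.1886,.2),0,5)
E
```

```text
clock: 17.2
position: [0.3516, 0.2993, 0.0427]
ee_rot: [0.709, 0.705, -0.002, -0.001]
ft_force: [-0.3, -0.2, 0.1]
grip_width: 1.003
clock: 17.7
position: [0.3531, 0.3002, 0.0451]
ee_rot: [0.71, 0.705, 0.0, 0.0]
ft_force: [-5.2, -2.0, 15.6]
grip_width: 0.337
clock: 18.2
position: [0.3518, 0.2999, 0.1335]
ee_rot: [0.709, 0.705, -0.001, -0.001]
ft_force: [1.0, 0.5, -0.1]
grip_width: 0.334
pos [0.3518 0.2999 0.1335] yaw x 89.66 tilt [-0.0004 -0.0022] units [-6.097  1.636 -0.832]
[ 0.08625197  0.19023754 -0.94641713  1.97835194  0.17520024  1.05947418
 -0.94405809]
[-1.22  0.28 -0.17] az -0.0
[-1.22  0.28 -0.17] az -0.0
[-1.22  0.28 -0.17] az -0.0
[-1.22  0.28 -0.17] az -0.0
[-1.22  0.28 -0.17] az -0.0
```

View pics/w10.png

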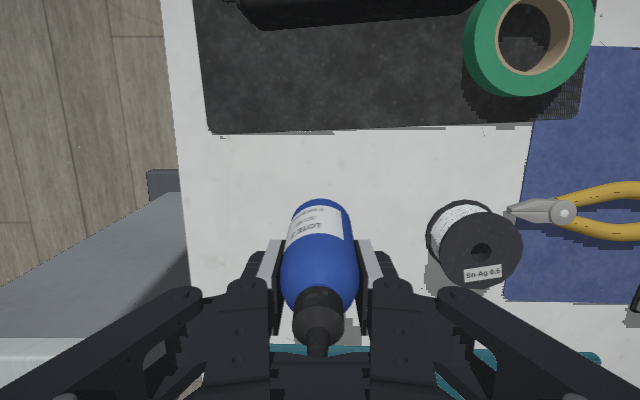

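```bash
python3 - <<'E'
from h import *
K,_=cam("wrist");M=manip.camera_info("wrist")["mount"]
for uv,z in [((317,350),-.043),((318,305),-.020)]:
    d=M[:3,:3]@np.linalg.inv(K)@[*uv,1];c=M[:3,3];print((c+d*(z-c[2])/d[2]).round(4))
E
python3 -m crank '[[-1,[-0.4,0.1,-0.2],[0,0,0]],[-1,[-0.55,0.15,-0.1],[0,0,0]],[-1,[-0.58,0.15,0],[0,0,0]],[-1,[-0.58,0.15,0],[0,0,0]],[-1,[-0.58,0.15,0],[0,0,0]]]';python3 -m crank '[[-1,[-0.58,0.15,0],[0,0,0]],[-1,[-0.58,0.15,0],[0,0,0]],[-1,[-0.58,0.15,0],[0,0,0]],[-1,[-0.58,0.15,0],[0,0,0]],[-1,[-0.58,0.15,0],[0,0,0]]]'
python3 - <<'E'
from h import *
o=manip.get_obs()
delta(o,(.48,-.1886,.16))
E
```

```text
clock: 18.75
position: [0.4075, 0.0826, 0.1574]
ee_rot: [0.709, 0.705, 0.0, 0.001]
ft_force: [1.2, 0.4, -0.5]
grip_width: 0.336
clock: 19.25
position: [0.4659, -0.1499, 0.1572]
ee_rot: [0.709, 0.705, 0.0, 0.001]
ft_force: [0.3, -0.5, -1.3]
grip_width: 0.336
pos [ 0.4659 -0.1499  0.1572] yaw x 89.63 tilt [-0.0005  0.0009] units [-0.483  0.179 -0.034]Traceback (most recent call last):
  File "<stdin>", line 2, in <module>
  File "h.py", line 7, in cam
    T=np.eye(4);T[:3,:3]=R.from_quat(o["ee_rot"]).as_matrix();T[:3,3]=o["position"]
                                     ~^^^^^^^^^^
TypeError: 'NoneType' object is not subscriptable
```

```bash
python3 - <<'E'
from h import *
K=manip.camera_info("wrist")["K"];M=manip.camera_info("wrist")["mount"]
for uv,z in [((317,350),-.043),((318,305),-.020)]:
    d=M[:3,:3]@np.linalg.inv(K)@[*uv,1];c=M[:3,3];print((c+d*(z-c[2])/d[2]).round(4))
E
python3 -m crank '[[-1,[-0.3,0.1,0],[0,0,0]],[-1,[-0.18,0.08,0],[0,0,0]],[-1,[0,0,0.2],[0,0,0]],[-1,[0,0,0.4],[0,0,0]],[-1,[0,0,0.25],[0,0,0]]]';python3 -m crank '[[-1,[0,0,0.1],[0,0,0]],[-1,[0,0,0],[0,0,0]],[-1,[0,0,0],[0,0,0]],[-1,[0,0,0],[0,0,0]],[-1,[0,0,0],[0,0,0]]]'
python3 - <<'E'
from h import *
o=manip.get_obs();im=manip.camera("scene");cv2.imwrite("pics/s3.png",cv2.resize(im[150:270,260:450],None,fx=4,fy=4,interpolation=cv2.INTER_CUBIC))
im=manip.camera("wrist");cv2.imwrite("pics/w11.png",im)
np.save("w11.npy",[o["position"].tolist()+o["ee_rot"].tolist()])
delta(o,(.48,-.1886,.0591))
E
```

```text
[ 0.0026 -0.0002 -0.043 ]
[ 0.0016 -0.     -0.02  ]
clock: 19.75
position: [0.4796, -0.1851, 0.0873]
ee_rot: [0.709, 0.705, 0.0, -0.001]
ft_force: [0.3, -0.1, -0.6]
grip_width: 0.332
clock: 20.25
position: [0.4804, -0.1866, 0.0816]
ee_rot: [0.709, 0.705, 0.0, 0.001]
ft_force: [-0.3, 0.3, -0.4]
grip_width: 0.339
pos [ 0.4804 -0.1866  0.0816] yaw x 89.62 tilt [-0.0008  0.0015] units [-0.025 -0.006  0.281]
```

View pics/s3.png

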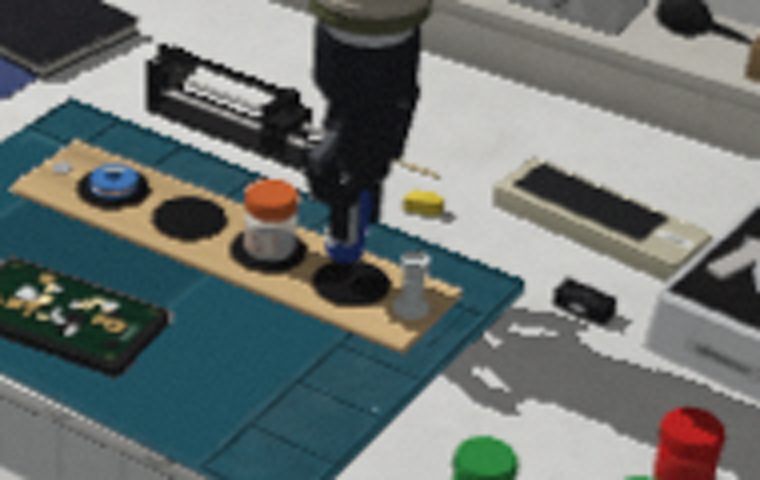

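View pics/w11.png

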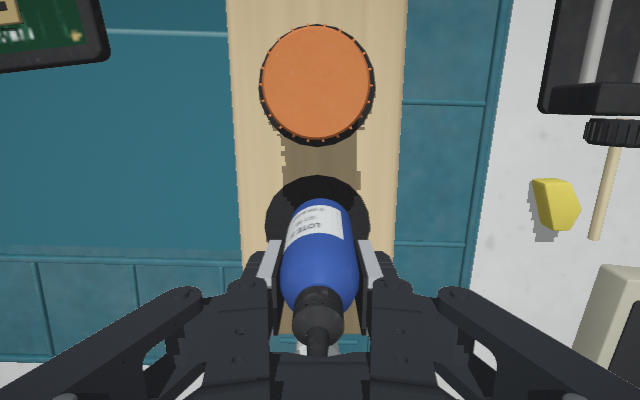

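```bash
python3 -m crank '[[-1,[-0.04,-0.005,0.12],[0,0,0]],[-1,[0,0,0.08],[0,0,0]],[-1,[0,0,0.05],[0,0,0]],[-1,[0,0,0],[0,0,0]],[-1,[0,0,0],[0,0,0]]]';python3 -m crank '[[-1,[0,0,0.015],[0,0,0]],[-1,[0,0,0],[0,0,0]],[-1,[0,0,0.015],[0,0,0]],[-1,[0,0,0],[0,0,0]],[-1,[0,0,0],[0,0,0]]]'
```

```text
clock: 20.85
position: [0.4793, -0.1895, 0.0602]
ee_rot: [0.709, 0.705, -0.0, -0.0]
ft_force: [0.1, 0.3, 0.7]
grip_width: 0.336
clock: 21.35
position: [0.4796, -0.1897, 0.0594]
ee_rot: [0.709, 0.705, -0.0, 0.0]
ft_force: [-6.9, 2.0, 17.3]
grip_width: 0.334
```

Contact at the expected height; back off slightly and release.

```bash
python3 -m crank '[[-1,[0,0,-0.015],[0,0,0]],[-0.1,[0,0,0],[0,0,0]],[-0.1,[0,0,0],[0,0,0]],[0.3,[0,0,0],[0,0,0]],[0.6,[0,0,0],[0,0,0]]]';python3 -m crank '[[0.6,[0,0,0],[0,0,0]],[0.6,[0,0,-0.2],[0,0,0]],[0.6,[0,0,-0.5],[0,0,0]],[1,[0,0,-0.6],[0,0,0]],[1,[0,0,-0.5],[0,0,0]]]'
python3 - <<'E'
from h import *
o=manip.get_obs();im=manip.camera("wrist");cv2.imwrite("pics/w12.png",im)
np.save("w12.npy",[o["position"].tolist()+o["ee_rot"].tolist()])
delta(o,(.4591,.2688,.2));print(o["joint_pos"])
E
```

```text
clock: 21.85
position: [0.4794, -0.1896, 0.0592]
ee_rot: [0.709, 0.705, -0.0, -0.0]
ft_force: [0.8, -0.3, -0.2]
grip_width: 0.779
clock: 22.35
position: [0.4795, -0.1894, 0.2057]
ee_rot: [0.709, 0.705, 0.0, 0.0]
ft_force: [0.9, -1.2, 0.1]
grip_width: 0.995
pos [ 0.4795 -0.1894  0.2057] yaw x 89.63 tilt [-0.0003  0.0009] units [ 5.726 -0.292  0.069]
[ 0.72798102  0.15840198 -0.47920691  1.79112966  0.07789512  1.20966772
  0.22002946]
```

View pics/w12.png

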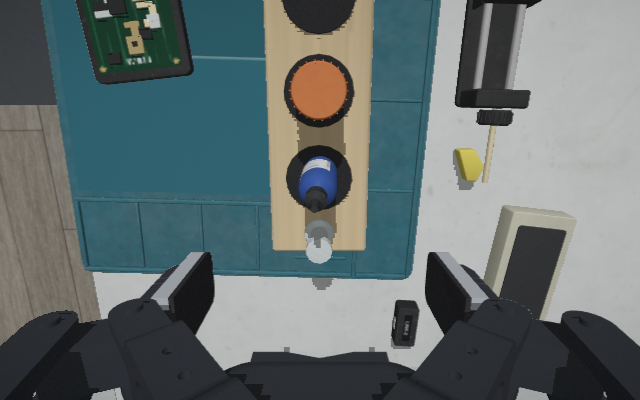

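```bash
python3 - <<'E'
from h import *
o=manip.get_obs();plan(o,(.455,.235,.22),-44.6,10)
E
```

```text
[ 0.53 -0.04 -0.01] az 0.099
[ 0.53 -0.08 -0.01] az 0.099
[ 0.52 -0.12 -0.01] az 0.099
[ 0.51 -0.16 -0.01] az 0.099
[ 0.49 -0.2  -0.01] az 0.099
[ 0.48 -0.24 -0.01] az 0.099
[ 0.46 -0.27 -0.01] az 0.099
[ 0.43 -0.31 -0.01] az 0.099
[ 0.41 -0.34 -0.01] az 0.099
[ 0.38 -0.37 -0.01] az 0.099
```

```bash
python3 -m crank '[[1,[0.53,-0.04,-0.02],[0,0,0.1]],[1,[0.53,-0.08,-0.02],[0,0,0.1]],[1,[0.52,-0.12,-0.02],[0,0,0.1]],[1,[0.51,-0.16,-0.02],[0,0,0.1]],[1,[0.49,-0.2,-0.02],[0,0,0.1]]]';python3 -m crank '[[1,[0.48,-0.24,-0.01],[0,0,0.1]],[1,[0.46,-0.27,-0.01],[0,0,0.1]],[1,[0.43,-0.31,-0.01],[0,0,0.1]],[1,[0.41,-0.34,-0.01],[0,0,0.1]],[1,[0.38,-0.37,-0.01],[0,0,0.1]]]';python3 -m crank '[[1,[0,0,0],[0,0,0]],[1,[0,0,0],[0,0,0]],[1,[0,0,0],[0,0,0]],[1,[0,0,0],[0,0,0]],[1,[0,0,0],[0,0,0]]]'
python3 - <<'E'
from h import *
o=manip.get_obs();im=manip.camera("wrist");cv2.imwrite("pics/w13.png",im)
np.save("w13.npy",[o["position"].tolist()+o["ee_rot"].tolist()])
delta(o,(.4591,.2688,.2));print(o["joint_pos"].round(2),proj("wrist",(.4591,.2688,.034),o))
E
```

```text
clock: 22.9
position: [0.4652, 0.0248, 0.2113]
ee_rot: [0.834, 0.551, 0.0, 0.0]
ft_force: [0.6, 0.4, 0.1]
grip_width: 1.005
clock: 23.4
position: [0.4525, 0.2374, 0.2153]
ee_rot: [0.926, 0.378, 0.0, 0.0]
ft_force: [1.5, -0.2, -0.8]
grip_width: 0.999
clock: 23.9
position: [0.4531, 0.2348, 0.2153]
ee_rot: [0.925, 0.379, 0.0, 0.0]
ft_force: [0.1, -0.3, -0.1]
grip_width: 1.007
pos [0.4531 0.2348 0.2153] yaw x 44.53 tilt [-0.0002  0.0005] units [ 0.351 -0.251  0.191]
[ 0.18  0.19 -0.81  1.78  0.14  1.24 -1.47] [294.61905148 149.53388838]
```

View pics/w13.png

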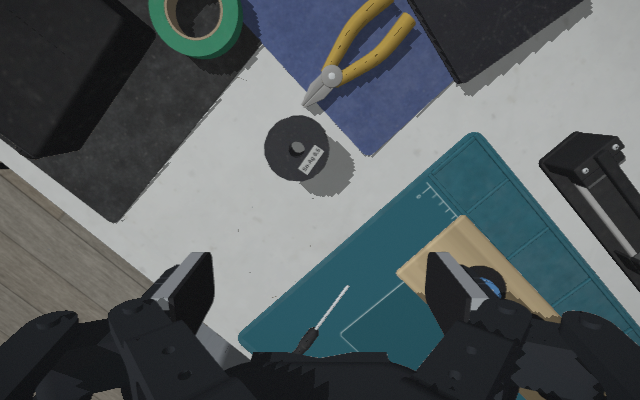

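```bash
python3 - <<'E'
from h import *
v=np.load("w13.npy")[0];o={"position":v[:3],"ee_rot":v[3:]}
im=cv2.imread("pics/w13.png");h=cv2.cvtColor(im,cv2.COLOR_BGR2HSV)
m=np.zeros(h.shape[:2],np.uint8);m[108:188,255:335]=(h[108:188,255:335,2]<62);m=cv2.morphologyEx(m,cv2.MORPH_OPEN,np.ones((5,5)))
cs,_=cv2.findContours(m,cv2.RETR_EXTERNAL,cv2.CHAIN_APPROX_NONE);c=cv2.convexHull(max(cs,key=cv2.contourArea));e=cv2.fitEllipse(c)
p=ray("wrist",e[0],.034,o);print(e,p)
for uv in [(475,133),(370,155),(304,104),(240,340),(330,120)]: print(uv,ray("wrist",uv,.003,o).round(3))
delta(o,(p[0],p[1],.1))
E
```

```text
((295.7215576171875, 147.650634765625), (61.567909240722656, 65.69611358642578), 16.192089080810547) [0.4609265  0.26923181 0.034     ]
(475, 133) [0.584 0.158 0.003]
(370, 155) [0.501 0.213 0.003]
(304, 104) [0.491 0.29  0.003]
(240, 340) [0.262 0.167 0.003]
(330, 120) [0.498 0.263 0.003]
pos [0.4531 0.2348 0.2153] yaw x 44.53 tilt [-0.0002  0.0005] units [ 0.372 -0.239  1.441]
```

```bash
python3 -m crank '[[0.6,[0.2,-0.12,0.2],[0,0,0]],[0.6,[0.165,-0.12,0.3],[0,0,0]],[0.6,[0,0,0.5],[0,0,0]],[0.6,[0,0,0.5],[0,0,0]],[0.6,[0,0,0.2],[0,0,0]]]';python3 -m crank '[[0.6,[0,0,0.1],[0,0,0]],[0.6,[0,0,0],[0,0,0]],[0.6,[0,0,0],[0,0,0]],[0.6,[0,0,0],[0,0,0]],[0.6,[0,0,0],[0,0,0]]]'
python3 - <<'E'
from h import *
o=manip.get_obs();im=manip.camera("wrist");cv2.imwrite("pics/w14.png",im)
delta(o,(.4605,.2688,.019));print(o["grip_width"],o["ft_force"],proj("wrist",(.4605,.2688,.034),o))
E
```

```text
clock: 24.45
position: [0.4586, 0.2685, 0.076]
ee_rot: [0.925, 0.379, -0.002, 0.0]
ft_force: [0.2, -0.8, 0.9]
grip_width: 0.797
clock: 24.95
position: [0.4607, 0.2702, 0.0725]
ee_rot: [0.925, 0.379, 0.001, 0.0]
ft_force: [0.5, -0.1, 0.5]
grip_width: 0.795
pos [0.4607 0.2702 0.0725] yaw x 44.61 tilt [0.0016 0.0009] units [-0.015  0.01   0.668]
0.7946485866650885 [ 0.50984584 -0.10775879  0.47441723] [318.98817388 245.59916709]
```

View pics/w14.png

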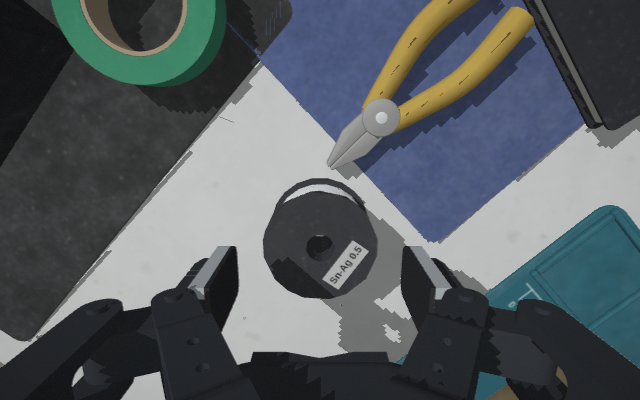

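```bash
python3 -m crank '[[0.6,[-0.01,0.01,0.2],[0,0,0]],[0.6,[0,0,0.2],[0,0,0]],[0.6,[0,0,0.15],[0,0,0]],[0.6,[0,0,0.06],[0,0,0]],[0.6,[0,0,0],[0,0,0]]]';python3 -m crank '[[0.6,[0,0,0.03],[0,0,0]],[0.6,[0,0,0],[0,0,0]],[0.6,[0,0,0],[0,0,0]],[0.6,[0,0,0],[0,0,0]],[0.6,[0,0,0],[0,0,0]]]'
```

```text
clock: 25.5
position: [0.4593, 0.2687, 0.0213]
ee_rot: [0.925, 0.38, -0.001, -0.0]
ft_force: [0.3, -0.9, -0.3]
grip_width: 0.798
clock: 26.0
position: [0.4602, 0.2689, 0.0204]
ee_rot: [0.925, 0.38, 0.0, 0.0]
ft_force: [0.8, -0.3, 0.0]
grip_width: 0.797
```

```bash
python3 -m crank '[[0.6,[0,0,0.03],[0,0,0]],[0.6,[0,0,0],[0,0,0]],[0.6,[0,0,0],[0,0,0]],[0.4,[0,0,0],[0,0,0]],[0.4,[0,0,0],[0,0,0]]]';python3 -m crank '[[0.3,[0,0,0],[0,0,0]],[-1,[0,0,0],[0,0,0]],[-1,[0,0,0],[0,0,0]],[-1,[0,0,0],[0,0,0]],[-1,[0,0,0],[0,0,0]]]' 40
python3 - <<'E'
from h import *
o=manip.get_obs();im=manip.camera("wrist");cv2.imwrite("pics/w15.png",im)
delta(o,(.4605,.2688,.019));print(o["grip_width"],o["ft_force"])
E
```

```text
clock: 26.5
position: [0.4601, 0.2689, 0.0177]
ee_rot: [0.925, 0.38, 0.0, 0.0]
ft_force: [-0.5, -0.4, -0.1]
grip_width: 0.7
clock: 27.0
position: [0.4605, 0.2693, 0.0187]
ee_rot: [0.925, 0.38, 0.001, 0.0]
ft_force: [-2.1, -2.5, 11.5]
grip_width: 0.611
pos [0.4605 0.2693 0.0187] yaw x 44.63 tilt [0.001  0.0006] units [-0.004  0.005 -0.003]
0.6110568724499744 [-2.12274898 -2.46145447 11.46082927]
```

View pics/w15.png

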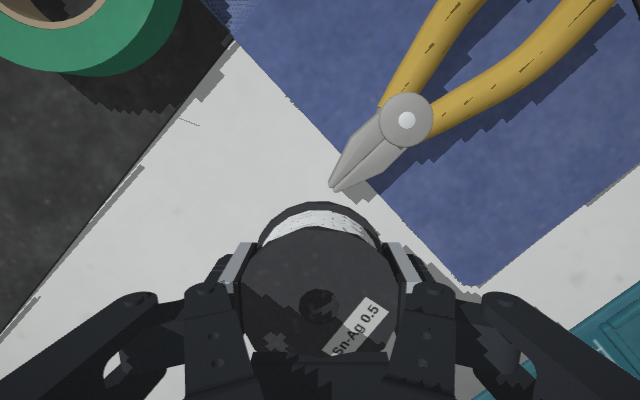

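```bash
python3 -m crank '[[-1,[0,0,0],[0,0,0]],[-1,[0,0,-0.1],[0,0,0]],[-1,[0,0,-0.4],[0,0,0]],[-1,[0,0,-0.6],[0,0,0]],[-1,[0,0,-0.4],[0,0,0]]]'
python3 - <<'E'
from h import *
o=manip.get_obs();print(o["grip_width"],o["ft_force"]);plan(o,(.481,-.0386,.14),45.4,8)
E
```

```text
clock: 27.55
position: [0.46, 0.2693, 0.1403]
ee_rot: [0.925, 0.38, 0.001, -0.0]
ft_force: [1.2, 0.2, -2.3]
grip_width: 0.607
0.6073434032345385 [ 1.18498511  0.19263382 -2.26174136]
[-0.31  0.37  0.  ] az -0.126
[-0.35  0.33  0.  ] az -0.126
[-0.38  0.3   0.  ] az -0.126
[-0.41  0.26  0.  ] az -0.126
[-0.43  0.22  0.  ] az -0.126
[-0.45  0.17  0.  ] az -0.126
[-0.47  0.13  0.  ] az -0.126
[-0.48  0.08  0.  ] az -0.126
```

```bash
python3 -m crank '[[-1,[-0.31,0.37,0],[0,0,-0.126]],[-1,[-0.35,0.33,0],[0,0,-0.126]],[-1,[-0.38,0.3,0],[0,0,-0.126]],[-1,[-0.41,0.26,0],[0,0,-0.126]],[-1,[-0.43,0.22,0],[0,0,-0.126]]]';python3 -m crank '[[-1,[-0.45,0.17,0],[0,0,-0.126]],[-1,[-0.47,0.13,0],[0,0,-0.126]],[-1,[-0.48,0.08,0],[0,0,-0.126]],[-1,[0,0,0],[0,0,0]],[-1,[0,0,0],[0,0,0]]]'
python3 - <<'E'
from h import *
manip.camera("side");manip.camera("side")
o=manip.get_obs();im=manip.camera("wrist");cv2.imwrite("pics/w16.png",im)
delta(o,(.481,-.0386,.0337));print(o["grip_width"],o["ft_force"])
E
```

```text
clock: 28.05
position: [0.4737, 0.0744, 0.1378]
ee_rot: [0.803, 0.596, -0.0, 0.0]
ft_force: [1.0, -0.0, -3.0]
grip_width: 0.609
clock: 28.55
position: [0.4816, -0.0408, 0.1376]
ee_rot: [0.708, 0.706, -0.0, -0.0]
ft_force: [-0.1, 0.7, -2.4]
grip_width: 0.61
pos [ 0.4818 -0.0389  0.1377] yaw x 90.01 tilt [ 0.0004 -0.0002] units [ 0.004 -0.009  1.3  ]
0.6095780663022006 [-0.17963988  0.57008472 -3.07129217]
```

View pics/w16.png

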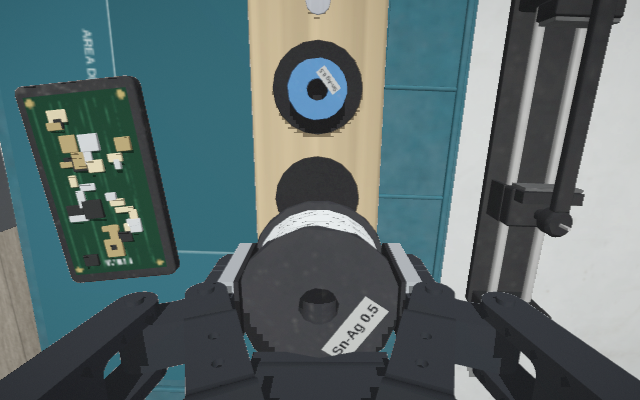

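```bash
python3 -m crank '[[-1,[0,-0.01,0.3],[0,0,0]],[-1,[0,0,0.4],[0,0,0]],[-1,[0,0,0.3],[0,0,0]],[-1,[0,0,0.2],[0,0,0]],[-1,[0,0,0],[0,0,0]]]';python3 -m crank '[[-1,[0,0,0.04],[0,0,0]],[-1,[0,0,0],[0,0,0]],[-1,[0,0,0],[0,0,0]],[-1,[0,0,0],[0,0,0]],[-1,[0,0,0],[0,0,0]]]'
python3 - <<'E'
from h import *
delta(manip.get_obs(),(.481,-.0386,.0337))
E
```

```text
clock: 29.2
position: [0.4796, -0.0387, 0.0399]
ee_rot: [0.707, 0.708, -0.001, -0.002]
ft_force: [-0.5, -0.5, -2.0]
grip_width: 0.61
clock: 29.7
position: [0.4814, -0.0402, 0.039]
ee_rot: [0.707, 0.707, 0.0, 0.0]
ft_force: [1.0, -0.3, -2.9]
grip_width: 0.611
pos [ 0.4814 -0.0402  0.039 ] yaw x 89.97 tilt [-0.0004  0.0007] units [ 0.02  -0.005  0.066]
```

```bash
python3 -m crank '[[-1,[0.02,-0.005,0.04],[0,0,0]],[-1,[0,0,0],[0,0,0]],[-1,[0,0,0.02],[0,0,0]],[-1,[0,0,0],[0,0,0]],[-1,[0,0,0],[0,0,0]]]'; python3 -m crank '[[-1,[0,0,0.015],[0,0,0]],[-1,[0,0,0],[0,0,0]],[-1,[0,0,0],[0,0,0]],[-1,[0,0,0],[0,0,0]],[-1,[0,0,0],[0,0,0]]]'
```

```text
clock: 30.2
position: [0.4807, -0.0385, 0.0337]
ee_rot: [0.707, 0.707, -0.0, -0.0]
ft_force: [0.0, -1.0, -2.8]
grip_width: 0.611
clock: 30.7
position: [0.4809, -0.0385, 0.0331]
ee_rot: [0.707, 0.707, -0.0, 0.0]
ft_force: [-3.4, 0.0, 7.3]
grip_width: 0.611
```

Contact. Release and rise.

```bash
python3 -m crank '[[0.3,[0,0,0],[0,0,0]],[0.5,[0,0,0],[0,0,0]],[0.6,[0,0,0],[0,0,0]],[0.6,[0,0,0],[0,0,0]],[0.6,[0,0,-0.1],[0,0,0]]]';python3 -m crank '[[0.7,[0,0,-0.4],[0,0,0]],[1,[0,0,-0.6],[0,0,0]],[1,[0,0,-0.6],[0,0,0]],[1,[-0.2,0,-0.6],[0,0,0]],[1,[-0.6,0,-0.2],[0,0,0]]]';python3 -m crank '[[1,[-0.4,0,0],[0,0,0]],[1,[0,0,0],[0,0,0]],[1,[0,0,0],[0,0,0]],[1,[0,0,0],[0,0,0]],[1,[0,0,0],[0,0,0]]]'
python3 - <<'E'
from h import *
o=manip.get_obs();im=manip.camera("wrist");cv2.imwrite("pics/w17.png",im)
np.save("w17.npy",[o["position"].tolist()+o["ee_rot"].tolist()]);print(o["position"],o["ft_force"])
im=manip.camera("scene");cv2.imwrite("pics/s4.png",cv2.resize(im[150:270,200:450],None,fx=3.2,fy=3.2,interpolation=cv2.INTER_CUBIC))
E
```

```text
clock: 31.2
position: [0.4801, -0.0384, 0.0401]
ee_rot: [0.707, 0.707, -0.0, -0.001]
ft_force: [-0.5, 0.3, -0.7]
grip_width: 0.798
clock: 31.7
position: [0.4831, -0.098, 0.2378]
ee_rot: [0.704, 0.71, 0.002, 0.003]
ft_force: [1.1, -1.0, -0.5]
grip_width: 1.0
clock: 32.2
position: [0.4808, -0.1324, 0.2318]
ee_rot: [0.706, 0.708, 0.0, -0.0]
ft_force: [0.3, -1.3, -0.3]
grip_width: 1.0
[ 0.48082546 -0.13238963  0.23180089] [ 0.2562047  -1.26074531 -0.33274717]
```

View pics/w17.png

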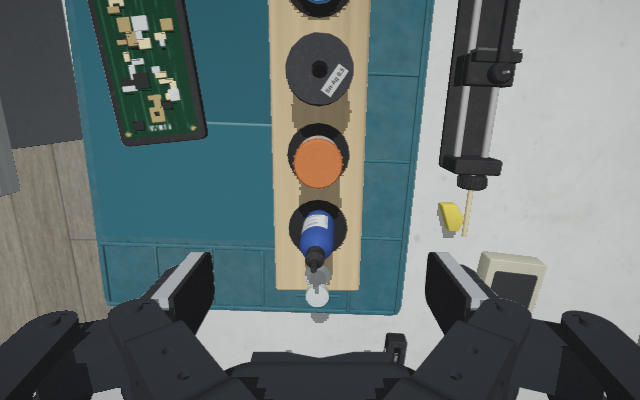

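View pics/s4.png

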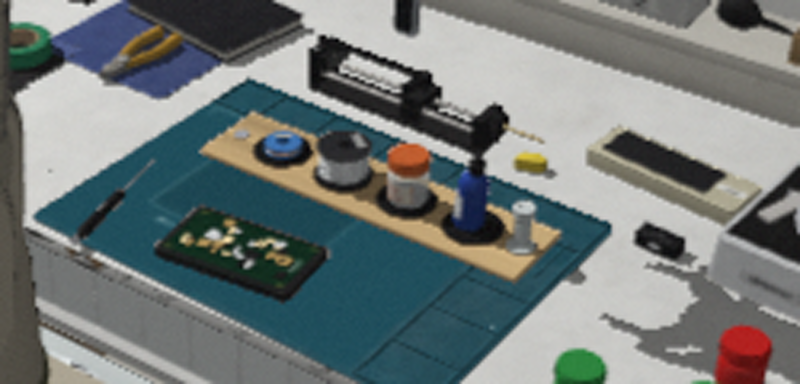

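```bash
python3 - <<'E'
from h import *
v=np.load("w17.npy")[0];o={"position":v[:3],"ee_rot":v[3:]}
im=cv2.imread("pics/w17.png")
print("reel",ray("wrist",(319.5,69),.048,o),"lid",ray("wrist",(318.5,163),.066,o),"tip",ray("wrist",(314,268),.102,o),"nozbase",ray("wrist",(315.5,256),.08,o))
for n,p in dict(d=(.480,-.1886,.014),bt=(.480,-.1886,.102),bb=(.48,-.1886,.077)).items(): print(n,proj("wrist",p,o))
cv2.imwrite("pics/c17.png",cv2.resize(im[190:310,260:380],None,fx=5,fy=5))
E
```

```text
reel [ 0.48124679 -0.03966546  0.048     ] lid [ 0.48049624 -0.11400066  0.066     ] tip [ 0.4771064  -0.19053041  0.102     ] nozbase [ 0.47803834 -0.19025053  0.08      ]
d [318.11873499 227.74028734]
bt [317.71978001 265.725263  ]
bb [317.85626685 252.73018921]
```

View pics/c17.png

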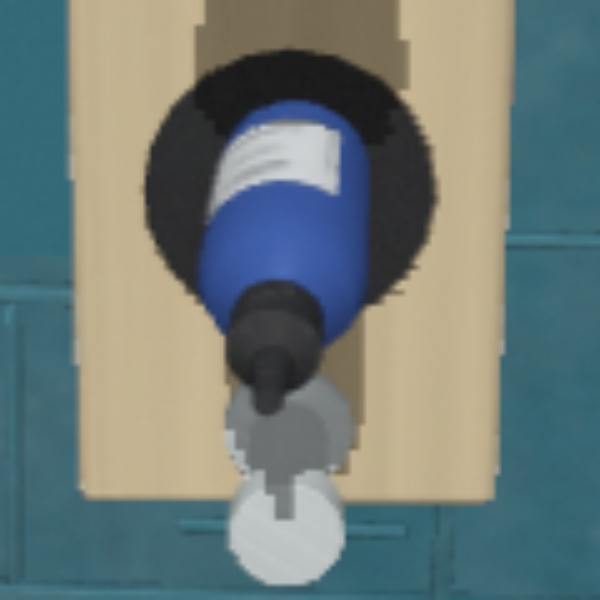

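```bash
python3 - <<'E'
from h import *
im=manip.camera("side");cv2.imwrite("pics/d5.png",cv2.resize(im[140:340,180:450],None,fx=2.9,fy=2.9,interpolation=cv2.INTER_CUBIC))
E
```

```text
(no output)
```

View pics/d5.png

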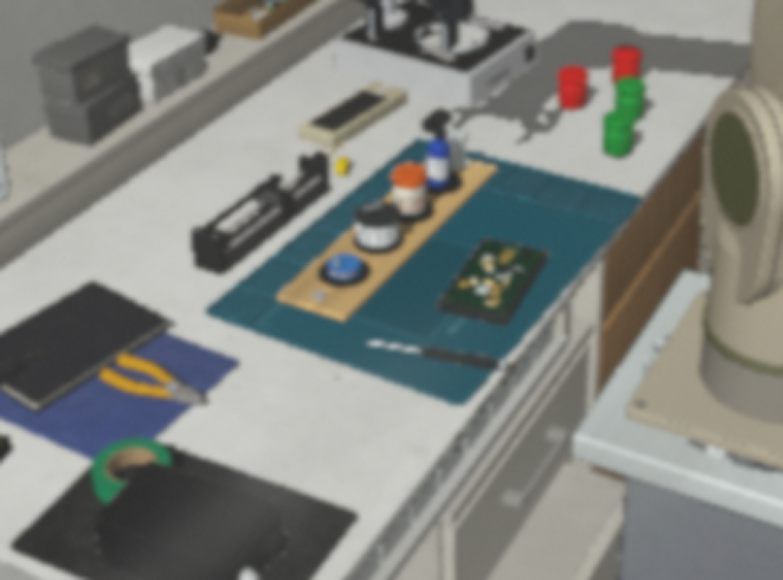

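All four stand in a row on their pads, bottle next to the post; the bystanders look unmoved.

```bash
python3 -c "
from workcell import manip
print(manip.hand_in())"
```

```text
the job is handed in; nothing more can be done
None
```

I put the four supplies on the strip in order of height and handed the job in at about 32 s on the robot clock. The post was at the pad_d end, so the dropper bottle is on pad_d, the jar with the orange lid on pad_c, the wire reel on pad_b and the flat spool on pad_a.

**Positions:** In the last wrist picture the reel and the jar came out within about 1 mm of their pad centres. I judged the spool by eye only, and it looked centred.

**Standing and clear:** All four stood upright in the scene and side views, with the gripper well clear above them. The side cutters and tape roll looked untouched in the last pictures. The black box was clear in the scene view but hidden by the gripper in the final side view.

**Disagreement:** The bottle's nozzle tip measured about 3 mm off its pad centre in x and 2 mm in y. It showed a similar small x offset before I picked it up, so I took this as a camera or shape error rather than a lean, and did not touch it again.

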